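# Seat the torch in its sprung charging cradle

### The arm

A 7-joint arm with a two-finger parallel gripper is mounted at the origin on a cart in front of the work surface, level with it; the furniture and walls round the work are solid. World frame = base frame: x ahead of the robot, y to its left, z up, the work surface at z = 0. Lengths are in m, angles in rad, forces in N, time in s.
With the tool pointing down it reaches from about 0.425 to 0.875 m from the base axis. Payload 4.7 kg.
Tool frame: the origin (TCP) lies where the fingers leave the gripper's body, on its centre line; the fingertips stand 70 mm ahead of it and the grasp point (between the pads) lies 51 mm ahead of it; z points along the fingers, y is the line along which they close (so a half turn about z gives the same grasp; the last joint's range is limited). The gripper opens to 87 mm and grips with 3 to 60 N. Pads are 19 mm wide; open, the fingers measure 117 mm over their backs; the gripper's body (75 mm by 190 mm) begins 51 mm behind the grasp point.
Start: joints at [1.165, 0.321, -0.07, 1.45, 0.023, 1.371, -0.057], TCP at [0.265, -0.594, 0.292] pointing down, gripper open.
Joint ranges: [-2.86, 2.86], [-0.3, 2.09], [-1.38, 1.24], [0.06, 2.45], [-1.56, 4.7], [0.09, 2.05], [-2.69, 2.69]. Speed limits (rad/s): [2.57, 2.57, 3.14, 3.14, 3.14, 3.14, 3.14].

### API

Orientations are given as a 3x3 rotation matrix whose columns are the frame's x, y, z axes.
In Python, from workcell import * gives the robot as it stands. Calls block until the motion is done:
- move_ptp(position, orientation): joint-space move of the TCP to a pose.
- move_linear(position, attitude=None, velocity=0.15, contact_N=None): straight line of the TCP; attitude=None keeps the orientation; velocity is the mean speed in m/s. With contact_N (N) it stops when the force on the tool has changed by that much, and returns True; else False.
- move_joints(angles): joint-space move.
- move_gripper(opening, grasp_force=None): finger opening in m; grasp_force is the grip in N (None keeps the last); returns when the fingers have stopped.
- sleep(seconds).
- solve_ik(position, orientation): joint angles nearest the present ones, or None.
- read_camera(name): name is "scene" or "top"; returns (picture, depth): 480x640x3 uint8, blue, green, red; 480x640 float32, m along the optical axis (not along the pixel's ray), 0 where there is no reading.
- get_calibration(name): a dict with "fx", "fy", "cx", "cy" (pixels), "pose" (4x4, takes a point from camera to world coordinates). Camera axes: x right, y down, z forward; pixel columns grow to the right and rows downward; lengths in m; the calibration is good to about 2 mm. A picture is of the moment at which its call begins. get_calibration takes no time and is no camera call.
A pose or a line that the arm cannot do raises Unreachable and nothing moves.
- close_job(): hands the job in; it is judged then, once.
Trained networks look in the newest picture that a camera, given by its name, has taken for a name from the list of things; names that differ only in an ending like _2 or _b are one class to them, and where a whole thing is asked for, a point or a joint stands for the part that bears it (a point fixed in the world has none). Each returns a list of dicts, best first, with "score" (0 to 1); they miss things now and then, are a little off and sometimes report something else, mostly with a low value. They report only what shows in the picture. A call takes as long as a camera call.
- silhouettes(camera, target): "pixels" (480x640 bool, what is visible of it) and "bbox" ([left, top, right, bottom] in pixels, round what is visible of it).
- spot_point(camera, target): "position" ([row, column] in pixels: a listed point, or the origin of a listed thing).
Readings, each from a call of its own:
- current_time_s(): time.
- current_joint_positions(): joint angles.
- current_joint_vel(): joint speeds.
- current_joint_efforts(): joint torques, N m.
- current_position(): TCP position.
- current_tcp_rot(): TCP orientation.
- current_force(): force on the tool from outside, world axes, zero at the start.
- current_ft_torque(): the same for the moment, N m.
- current_gripper_width(): finger opening in m.
- current_gripper_force(): force on a finger pad.
Only numpy, scipy, OpenCV 4.12 (cv2) and the standard library are available. Lean on these libraries where they do the work, as an engineer would, in place of code of your own. Each camera call takes 0.05 s, during which the arm holds its last target. There are 200 camera calls.

### The job

Put the pocket torch back in its charging cradle: lay it in the open tray with its lens end on the step and its tail towards the hood, then push it along so that the tail goes under the hood and presses the sprung contact back, and press the lens end down behind the step so that it stays there by itself, level and resting on the tray's floor. Leave the tyre gauge, the tape roll and the weight pack where they are.

Things in the scene. Friction and masses are not known exactly. Their poses are not given: they have to be found in the camera images.
- torch: Black pocket torch, 124 mm long, about 0.11 kg, lying down. Origin under its middle, on the surface it lies on; its long axis is y, the lens end at -y and the tail at +y, axis line 16 mm above the origin. Lens head (the longer thick end, y -62 to -30 mm) is a 32 mm round; barrel (y -30 to +50 mm) 25 mm round, the place to grip; tail cap (y +50 to +62 mm) 33 mm.
- lens_end (a point): Centre of the torch's flat lens face, on its axis.
- tail_end (a point): Centre of the torch's flat tail face, on its axis.
- rail: Steel rail plate fixed to the console, 70 x 270 x 6 mm, origin on its underside, long axis y (plate y -150 to +120). It carries the grey cradle (50 x 195 mm), clamped anywhere within 8 mm to either side of its nominal place along y: that offset is NOT reported, feel for it or look. Heights z below are mm above the rail's underside, y is rail y at the nominal place.
- tray_mid (a point): On the rail at the tray floor's nominal middle (y 0, z 12), not moved by the offset. Floor y -115 to +80, low curbs 37 mm apart up to z 18; between y -50 and +25 there is room for fingers beside the torch. Seated torch: lens face y -62, tail y +62, axis z 28. Laid level with its head on the step its axis is at z 38; let go, the tail sinks to the floor.
- step_edge (a point): On the rail at the nominal top edge of the step (y -62, z 22), not moved by the offset. Step: solid block 10 mm above the floor, y -112 to -62; its upright face at y -62 holds the lens end. Cheeks beside it, 36 mm apart, y -115 to -55, up to z 34. Finger friction on the lens face can keep the lens end up: press or drag it down while the contact is held back.
- hood_mouth (a point): On the rail at the nominal roof edge of the hood (y 44, z 50), not moved by the offset. Hood at the +y end: side walls 37 mm apart with flared mouth from y 29, roof y 44 to 80, underside z 50, top z 54. Under it the sprung contact, a brass disc 18 mm wide centred at z 24, face at y 56 when free and y 66.5 when pressed to its stop.
- contact (a joint): How far the sprung contact is pressed back towards +y of the rail, m: 0 free, 0.0105 hard against its stop; spring 0.7 N per mm (about 4 N when seated at 0.006, 7.4 N at the stop). The lens end clears the step from about 0.0065.
- tyre_gauge: Bystander: round dial tyre gauge, 71 x 126 x 26 mm, lying; origin under its middle. Leave alone.
- tape_roll: Bystander: roll of tape, 94 mm round, 19 mm high, lying flat; origin under its middle. Leave alone.
- weight_strip_pack: Bystander: grey pack of wheel weights, 36 x 70 x 22 mm; origin under its middle. Leave alone.

How it is judged:
By the outcome, as a careful person would: the job done as asked, in the order asked, and still so for the second after the job is handed in, with the robot touching nothing.
It also fails if it takes over 61 s, if anything falls off the work surface, if the arm or the gripper's body presses on something with over 40 N, if the wrist force passes 120 N, or if a joint passes its speed limit or range.

## Working session

There is one attempt and no reset: what is moved stays moved. The work goes in short steps, each a Python script; the robot and the scene stay as the last script left them, time stands still between calls to the robot, and variables do not carry over. Pictures are saved under pics/ and viewed, at most 10 in all, crops included, and the job is handed in when it is done.

```bash
ls; mkdir -p pics; cat > h.py <<'E'
from workcell import *
import numpy as np, cv2
def deproj(cam,px,py,d):
    c=get_calibration(cam); 
    p=np.array([(px-c["cx"])*d/c["fx"],(py-c["cy"])*d/c["fy"],d,np.ones_like(d)])
    return (c["pose"]@p.reshape(4,-1))[:3].T
def cloud(cam,D,mask):
    r,c=np.nonzero(mask&(D>0)); return deproj(cam,c.astype(float),r.astype(float),D[r,c].astype(float))
def ray(cam,row,col,z):
    c=get_calibration(cam); P=c["pose"]; d=P[:3,:3]@np.array([(col-c["cx"])/c["fx"],(row-c["cy"])/c["fy"],1]); o=P[:3,3]
    return o+d*(z-o[2])/d[2]
E
python3 - <<'E'
from h import *
np.set_printoptions(precision=4,suppress=True)
for cam in ("scene","top"):
    I,D=read_camera(cam); cv2.imwrite(f"pics/{cam}0.png",I); np.save(f"{cam}0.npy",D)
    print(cam,get_calibration(cam)["pose"].round(3).tolist())
    for t in ("torch","rail"):
        for s in silhouettes(cam,t)[:2]:
            p=cloud(cam,D,s["pixels"]); print(t,round(s["score"],2),s["bbox"],len(p),np.median(p,0),np.percentile(p,[2,98],axis=0).tolist())
    for t in ("lens_end","tail_end","tray_mid","step_edge","hood_mouth","torch","rail","tyre_gauge","tape_roll","weight_strip_pack"):
        for s in spot_point(cam,t)[:2]:
            r,c=s["position"]; d=float(D[int(r),int(c)]); print(t,round(s["score"],2),np.array([r,c]),deproj(cam,c,r,np.float64(d))[0])
print(current_time_s(),current_tcp_rot())
E
```

```text
pics
workcell.py
scene [[0.598, -0.458, 0.658, -0.011], [-0.802, -0.334, 0.495, -0.378], [-0.007, -0.824, -0.567, 0.56], [0.0, 0.0, 0.0, 1.0]]
torch 0.65 [229.9, 246.7, 299.8, 269.7] 994 [0.5008 0.1322 0.0255] [[0.4522197151991474, 0.08624471283416314, 0.0012442941395163264], [0.5465156777460759, 0.17619497217779348, 0.03456089836189389]]
rail 0.6 [307.0, 265.7, 473.7, 343.9] 5815 [ 0.5274 -0.1182  0.0135] [[0.4785296535750826, -0.23907836650548467, 0.0018867105941315554], [0.5860577793669006, 0.010066972932442828, 0.0559130529385009]]
lens_end 0.93 [255.5 298. ] [0.5336 0.0827 0.0271]
tail_end 0.76 [259.1 228.6] [0.4715 0.2074 0.0009]
tail_end 0.42 [216.8 294.6] [0.6415 0.179  0.0223]
tray_mid 0.82 [299.6 383.2] [ 0.5365 -0.1007  0.0125]
step_edge 0.58 [266.  269.1] [0.5016 0.1288 0.0011]
step_edge 0.55 [304.7 416.4] [ 0.5592 -0.1518  0.0119]
hood_mouth 0.78 [277.6 356.6] [ 0.5157 -0.0584  0.0542]
torch 0.89 [264.  266.1] [0.5016 0.1363 0.0025]
rail 0.59 [307.1 382.8] [ 0.5139 -0.1127  0.0189]
tyre_gauge 0.84 [263.  426.7] [ 0.6887 -0.1087 -0.    ]
tape_roll 0.8 [234.7 353.9] [0.664
[... 620 characters left out ...]
86.6] [0.5449 0.0903 0.0308]
tail_end 0.97 [290.1 240. ] [0.4597 0.1885 0.    ]
tray_mid 0.56 [248.3 377.8] [ 0.5337 -0.0942  0.0109]
tray_mid 0.5 [268.4 268.3] [0.4979 0.1281 0.0249]
step_edge 0.59 [239.5 407.6] [ 0.5494 -0.1561  0.0129]
step_edge 0.43 [248.9 381.1] [ 0.5323 -0.101   0.0104]
hood_mouth 0.56 [256.  361.3] [ 0.5108 -0.0548  0.0544]
rail 0.83 [253.4 377.5] [ 0.5229 -0.0928  0.0118]
rail 0.18 [269.5 264.3] [0.4957 0.1359 0.0265]
tyre_gauge 0.59 [179.3 381.3] [ 0.676  -0.1086  0.027 ]
tape_roll 0.74 [176.2 298.7] [0.6984 0.063  0.0026]
weight_strip_pack 0.87 [201.2 246.6] [0.64   0.1712 0.0223]
1.3 [[ 0.9132  0.4076  0.0001]
 [ 0.4076 -0.9132 -0.0001]
 [ 0.      0.0001 -1.    ]]
```

```bash
python3 -c "
import cv2,numpy as np
I=cv2.imread('pics/top0.png')[150:310,220:480]; J=cv2.imread('pics/scene0.png')[200:360,220:480]
cv2.imwrite('pics/c0.png',cv2.resize(I,(780,480),interpolation=cv2.INTER_CUBIC))
cv2.imwrite('pics/c1.png',cv2.resize(J,(780,480),interpolation=cv2.INTER_CUBIC))"
```

```text
(no output)
```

View pics/c0.png

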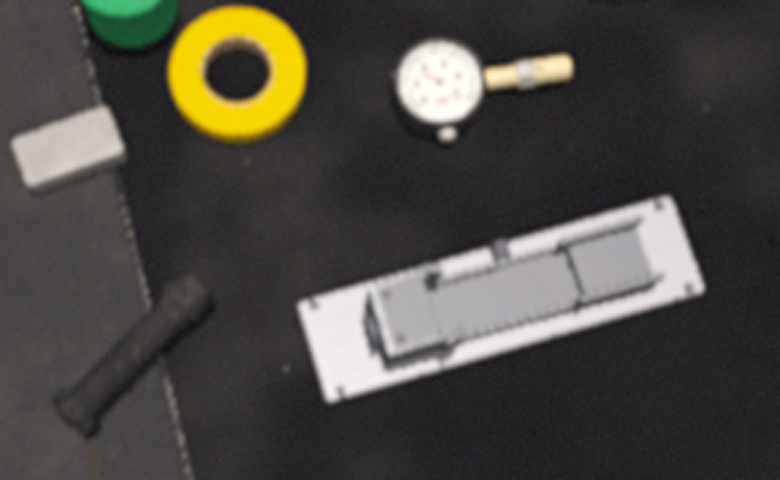

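View pics/c1.png

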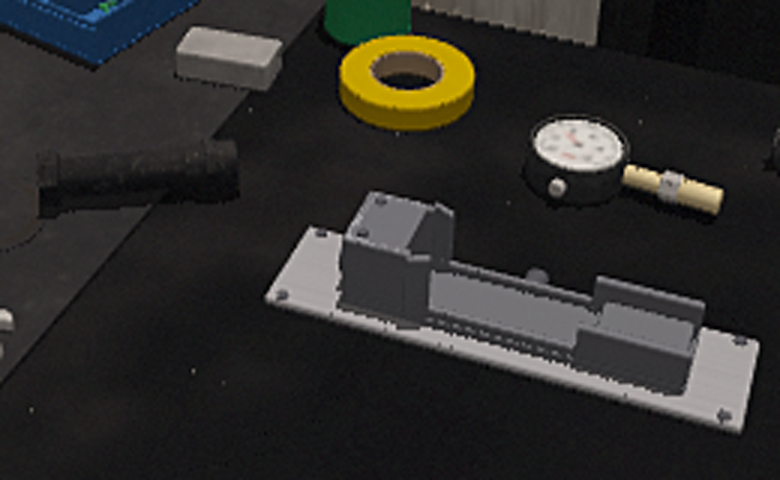

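View pics/scene0.png

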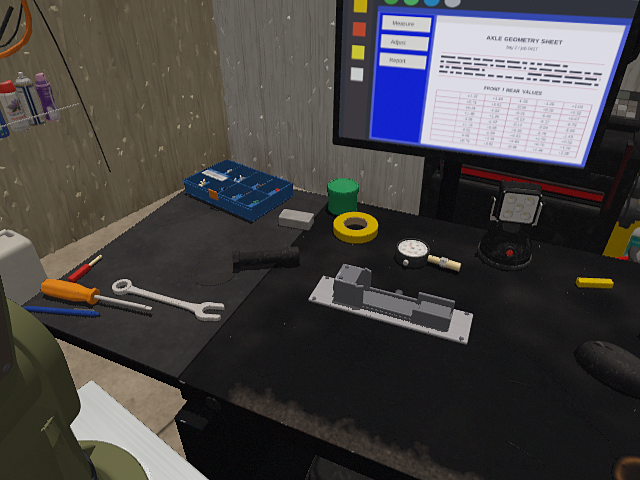

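```bash
cat > m.py <<'E'
from h import *
from scipy.optimize import least_squares
np.set_printoptions(precision=4,suppress=True)
res={}
C=[]
for cam in ("top","scene"):
    I=cv2.imread(f"pics/{cam}0.png"); D=np.load(f"{cam}0.npy")
    read=None
    m=(I.min(2)>(120)).astype(np.uint8)
    win=np.zeros_like(m)
    if cam=="top": win[205:290,312:462]=1
    else: win[262:350,300:482]=1
    m*=win
    pts=np.argwhere(m); hull=cv2.convexHull(pts[:,::-1].astype(np.float32)).reshape(-1,2)
    W=np.array([ray(cam,y,x,0.006)[:2] for x,y in hull])
    (c,sz,a)=cv2.minAreaRect((W*1000).astype(np.float32)); b=cv2.boxPoints((c,sz,a))
    e=[b[1]-b[0],b[2]-b[1]]; l=max(e,key=np.linalg.norm); l=l/np.linalg.norm(l); l*=np.sign(l[1])
    org=np.array(c)+15*l
    print(cam,"rect",c,sz,"dir",l,np.degrees(np.arctan2(-l[0],l[1])),"origin",org)
    rr,cc=np.nonzero((D>0)); P=deproj(cam,cc.astype(float),rr.astype(float),D[rr,cc].astype(float))*1000
    q=P[:,:2]-org; y=q@l; x=q@np.array([l[1],-l[0]]); z=P[:,2]
    k=(abs(x)<45)&(y>-160)&(y<130)
    x,y,z=x[k],y[k],z[k]
    r=(z>50)&(z<60); print(" roof x",np.percentile(x[r],[1,50,99]),"y",np.percentile(y[r],[1,50,99]),"z",np.median(z[r]))
    for y0 in range(-126,100,4):
        s=(abs(x)<12)&(y>=y0)&(y<y0+4)
        if s.sum(): print((y0+2,round(float(np.median(z[s])),1)),end=" ")
    print()
    res[cam]=(org,l)
    T=(P[:,2]>8)&(P[:,2]<45)&(np.hypot(P[:,0]-502,P[:,1]-136)<85)&(P[:,0]<575); C.append(P[T])
def rad(t):
    return np.where(t<-30,16,np.where(t<50,12.5,16.5))
def f(p,Q):
    d=np.array([-np.sin(p[2]),np.cos(p[2])]); q=Q[:,:2]-p[:2]; t=q@d; s=q@np.array([d[1],-d[0]])
    rho=np.hypot(s,Q[:,2]-16)
    e=rho-rad(t); e+=np.maximum(abs(t)-62,0)*2
    return e
for Q in (C[0],C[1],np.vstack(C)):
    best=min((least_squares(f,[502+dx,136+dy,np.radians(43)],args=(Q,),loss="soft_l1",diff_step=1e-3,x_scale=[1,1,.02]) for dx in (-6,0,6) for dy in (-6,0,6)),key=lambda r:r.cost)
    p=best.x;d=np.array([-np.sin(p[2]),np.cos(p[2])]);t=(Q[:,:2]-p[:2])@d
    print("torch",p[:2],np.degrees(p[2]),len(Q),best.cost/len(Q),np.percentile(t,[.5,99.5]))
E
python3 m.py
```

```text
top rect (533.5648803710938, -113.25456237792969) (73.31277465820312, 272.4884033203125) dir [-0.2466  0.9691] 14.27933 origin [529.8651 -98.718 ]
 roof x [-23.2976   0.3743  24.5505] y [27.3181 56.9133 76.0514] z 54.15717236344708
(-124, 5.7) (-120, 6.1) (-116, 21.1) (-112, 22.1) (-108, 22.0) (-104, 22.0) (-100, 21.7) (-96, 22.0) (-92, 21.6) (-88, 21.5) (-84, 22.0) (-80, 22.0) (-76, 21.9) (-72, 22.1) (-68, 21.0) (-64, 12.3) (-60, 12.0) (-56, 12.6) (-52, 11.7) (-48, 12.0) (-44, 11.7) (-40, 11.8) (-36, 12.0) (-32, 11.1) (-28, 12.2) (-24, 11.9) (-20, 11.9) (-16, 12.2) (-12, 12.0) (-8, 12.6) (-4, 11.8) (0, 12.8) (4, 11.5) (8, 11.9) (12, 12.5) (16, 12.1) (20, 12.5) (24, 11.4) (28, 11.6) (32, 11.8) (40, 54.7) (44, 53.7) (48, 54.3) (52, 54.0) (56, 53.9) (60, 54.1) (64, 54.5) (68, 54.4) (72, 53.9) (76, 44.6) (80, 32.8) (84, 7.4) (88, 6.2) (92, 5.6) (96, 5.8) (100, 5.6) 
scene rect (598.2139282226562, -96.54644775390625) (201.01800537109375, 269.0700988769531) dir [-0.246   0.9693] 14.241776 origin [594.5237 -82.0075]
 roof x [-44.9974 -43.674  -38.8626] y [25.2459 37.6712 71.6125] z 54.64369526158386
(-124, 0.9) (-120, 0.5) (-116, 1.0) (-112, 0.7) (-108, 1.2) (-104, 0.9) (-100, 0.7) (-96, 1.1) (-92, 1.3) (-88, 0.3) (-84, 0.8) (-80, 1.3) (-76, 0.9) (-72, 0.6) (-68, 1.3) (-64, 1.0) (-60, 1.6) (-56, 0.7) (-52, 1.0) (-48, 0.9) (-44, 1.1) (-40, 1.4) (-36, 1.1) (-32, 0.7) (-28, 0.9) (-24, 1.2) (-20, 1.4) (-16, 0.4) (-12, 1.1) (-8, 0.8) (-4, 0.9) (0, 0.8) (4, 0.8) (8, 1.0) (12, 0.9) (16, 0.9) (20, 1.0) (24, 1.6) (28, 1.2) (32, 1.4) (36, 1.4) (40, 1.9) (100, 1.1) 
torch [504.1318 136.1671] 44.9120842510482 853 0.5767859246091275 [-60.6265  61.7739]
torch [503.9999 137.1886] 44.84259956664085 952 0.9068437389163443 [-61.3331  61.9757]
torch [504.1298 136.7443] 44.817164263838414 1805 0.7664712844467353 [-60.9934  61.7427]
```

```bash
python3 - <<'E'
from h import *
np.set_printoptions(precision=2,suppress=True)
org=np.array([529.87,-98.72]);l=np.array([-.2466,.9691]);n=np.array([l[1],-l[0]])
for cam in ("top","scene"):
    I=cv2.imread(f"pics/{cam}0.png"); D=np.load(f"{cam}0.npy")
    rr,cc=np.nonzero((D>0)); P=deproj(cam,cc.astype(float),rr.astype(float),D[rr,cc].astype(float))*1000
    q=P[:,:2]-org; y=q@l; x=q@n; z=P[:,2]
    B=I[rr,cc].min(1)
    w=(abs(x)<50)&(y>-170)&(y<140)&(B>120)&(z<12)
    (c,sz,a)=cv2.minAreaRect(np.c_[x,y][w].astype(np.float32)); print(cam,"plate in top frame c",c,sz,a, "x pct",np.percentile(x[w],[.5,99.5]),"y",np.percentile(y[w],[.3,99.7]))
    k=(abs(x)<32)&(y>-130)&(y<100)
    x,y,z=x[k],y[k],z[k]
    r=(z>51)&(z<58)&(y>45)&(y<74)
    print(" roof x",np.percentile(x[r],[0.5,99.5]))
    r=(z>51)&(z<58)&(abs(x)<12); print(" roof y",np.percentile(y[r],[0,1,2,98,99,100]))
    r=(z>30)&(z<38)&(y<-50); print(" cheeks y",np.percentile(y[r],[0,2,98,100]),"x",np.sort(x[r])[[5,-5]],"left med",np.median(x[r&(x<0)]),"right",np.median(x[r&(x>0)]),(r&(x<0)).sum(),(r&(x>0)).sum())
    r=(z>19.5)&(z<25)&(abs(x)<14)&(y<-40); print(" step y",np.percentile(y[r],[0,1,2,98,99,100]))
    r=(z>10)&(z<14)&(abs(x)<14)&(y<-40)&(y>-80); print(" floor start",np.percentile(y[r],[0,1,2,5]))
E
```

```text
top plate in top frame c (1.0899734497070312, -16.813873291015625) (275.1884765625, 74.40863037109375) 89.98250579833984 x pct [-35.62  37.55] y [-153.04  120.36]
 roof x [-23.1   24.02]
 roof y [40.54 41.17 41.47 75.58 76.03 76.46]
 cheeks y [-117.88 -116.92  -58.78  -58.01] x [-22.02  23.59] left med -20.035994470840027 right 20.934401427737498 75 80
 step y [-115.6  -114.49 -113.96  -66.41  -66.12  -65.61]
 floor start [-66.04 -66.   -65.94 -65.35]
scene plate in top frame c (0.049167633056640625, -14.94158935546875) (71.79505157470703, 269.0542907714844) 0.356001079082489 x pct [-34.71  34.43] y [-148.93  119.06]
 roof x [-24.26  24.17]
 roof y [41.04 41.18 41.49 75.81 76.17 76.68]
 cheeks y [-117.61 -116.36  -59.13  -57.96] x [-23.18  23.74] left med -21.14624036100571 right 19.70174767582853 162 150
 step y [-114.7  -114.28 -113.78  -65.88  -65.62  -65.21]
 floor start [-63.68 -62.16 -61.11 -59.07]
```

```bash
cat >> h.py <<'E'
TORCH=np.array([504.1,136.7]); TPHI=np.radians(44.8)
CPHI=np.radians(14.28); CD=np.array([-np.sin(CPHI),np.cos(CPHI)]); CN=np.array([CD[1],-CD[0]])
CO=np.array([529.87,-98.72])-3.4*CD+0.2*CN      # cradle frame at its measured offset, mm
REACH=61.                                        # TCP to torch axis along the fingers, mm
def pose(xy,z,phi,alpha=0,s=1,reach=REACH):
    """TCP pose (m) gripping the torch axis at xy,z (mm); phi yaw of +y, alpha deg lens up."""
    a=np.radians(alpha); d=np.array([-np.sin(phi),np.cos(phi),0]); n=np.array([np.cos(phi),np.sin(phi),0])
    u=np.sin(a)*d+np.cos(a)*np.array([0,0,1]); Z=-u; Y=s*n; X=np.cross(Y,Z)
    return (np.r_[xy,z]+reach*u)/1000, np.column_stack([X,Y,Z])
def cr(y,z,alpha=0,s=1,x=0,reach=REACH): return pose(CO+y*CD+x*CN,z,CPHI,alpha,s,reach)
E
python3 - <<'E'
from h import *
np.set_printoptions(precision=3,suppress=True)
for s in (1,-1):
    print(s)
    for p in (pose(TORCH,100,TPHI,0,s),pose(TORCH,16.3,TPHI,0,s),cr(-28,110,5.7,s),cr(-28,34,5.7,s),cr(5,28,0,s)): print(solve_ik(*p))
E
```

```text
1
[ 0.601  0.314 -1.037  1.894  0.303  1.103  0.228]
[ 0.553  0.468 -1.011  1.958  0.479  0.978  0.094]
[ 0.68   0.232 -0.615  1.861  0.259  1.072  0.206]
[ 0.652  0.333 -0.596  1.922  0.349  0.936  0.127]
[ 0.658  0.343 -0.599  1.922  0.236  0.946  0.196]
-1
[-1.264  0.264  1.073  1.952 -0.263  1.076 -2.438]
[-1.078  0.373  0.878  2.012 -0.361  0.918 -2.37 ]
[-0.803  0.301  1.074  1.909 -0.203  1.047 -2.549]
[-0.771  0.466  1.073  1.969 -0.402  0.926 -2.406]
[-0.762  0.479  1.072  1.969 -0.505  0.991 -2.341]
```

```bash
python3 - <<'E'
from h import *
np.set_printoptions(precision=4,suppress=True)
move_ptp(*pose(TORCH,150,TPHI)); 
print(current_time_s())
hit=move_linear(pose(TORCH,16.5,TPHI)[0],velocity=0.1,contact_N=10)
print(hit,current_position(),current_force())
move_gripper(0.015,30); print("w",current_gripper_width(),current_gripper_force())
move_linear(pose(TORCH,110,TPHI)[0],velocity=0.1)
print("w",current_gripper_width(),current_force(),current_time_s())
move_ptp(*cr(-28,110,5.7))
I,D=read_camera("scene"); cv2.imwrite("pics/s1.png",cv2.resize(I[150:390,240:560],(800,600)))
print(current_position()-cr(-28,110,5.7)[0],current_time_s(),current_gripper_width())
E
```

```text
4.025
False [0.5046 0.1368 0.0781] [ 0.1733  0.6571 -0.7072]
w 0.024445213756835685 29.999617338180542
w 0.02387627571699057 [-0.3921  0.3794 -1.3917] 7.6333
[0.0004 0.0027 0.0001] 8.725 0.024260006921461217
```

View pics/s1.png

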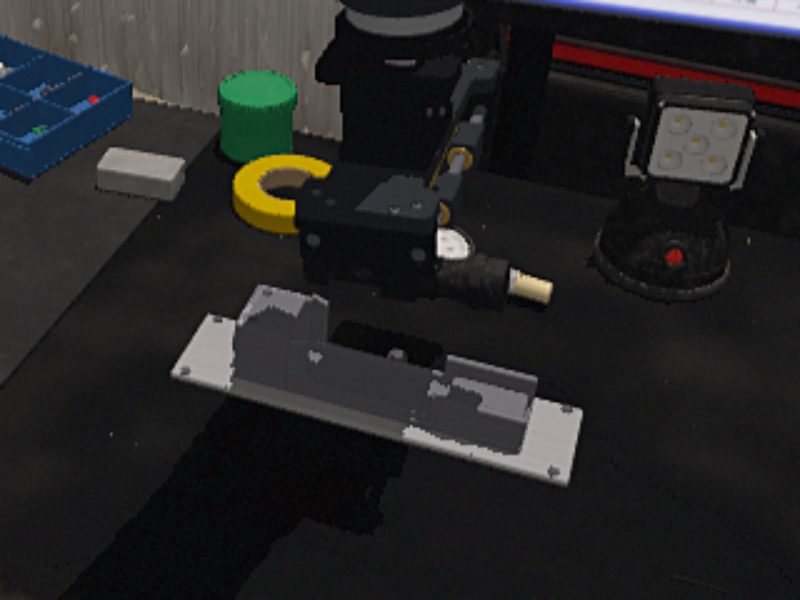

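```bash
python3 - <<'E'
from h import *
np.set_printoptions(precision=4,suppress=True)
print(current_position()-cr(-28,110,5.7)[0],current_force())
p,R=cr(-28,46,5.7); move_linear(p,R,velocity=0.1,contact_N=10)
f0=np.array(current_force())
p,R=cr(-28,33,5.7)
hit=move_linear(p,R,velocity=0.03,contact_N=4); q=np.array(current_position())
print(hit,(q-p)*1000,np.array(current_force())-f0,current_ft_torque(),current_time_s())
I,D=read_camera("scene"); cv2.imwrite("pics/s2.png",cv2.resize(I[220:370,290:490],(800,600)))
E
```

```text
[0.0004 0.0027 0.0001] [-0.2136  0.1468 -1.541 ]
True [ 0.2431 -0.1796  1.4407] [-1.5099 -0.4523  6.4162] [ 0.0066  0.075  -0.0314] 9.9417
```

View pics/s2.png

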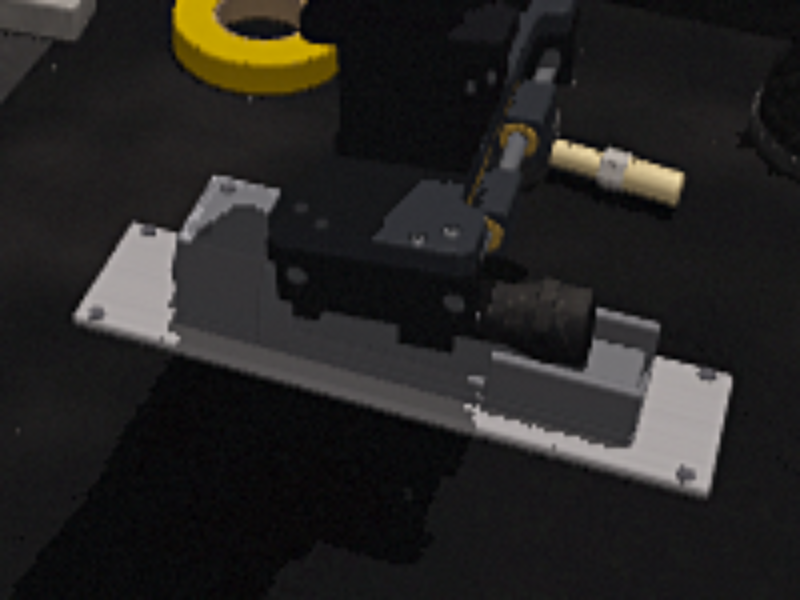

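```bash
python3 - <<'E'
from h import *
np.set_printoptions(precision=3,suppress=True)
move_gripper(0.040); sleep(0.5); f0=np.array(current_force()); print("free",f0)
move_gripper(0.015,25); print("w",current_gripper_width(),np.array(current_force())-f0)
def rel():
    q=np.array(current_position())*1000; return q
# push in stages, tilt easing as the step edge moves along the head
prev=-28
for y,z,a in ((-16,34.6,5.4),(-4,34.0,4.8),(9,33.6,4.4)):
    p,R=cr(y,z,a); hit=move_linear(p,R,velocity=0.03,contact_N=13)
    e=(np.array(current_position())-p)*1000
    F=np.array(current_force())-f0
    print(y,hit,"along err",e[:2]@CD,"lat",e[:2]@CN,"z",e[2],"F along/lat/z",F[:2]@CD,F[:2]@CN,F[2],current_time_s())
    if hit: break
I,D=read_camera("scene"); cv2.imwrite("pics/s3.png",cv2.resize(I[220:370,290:490],(800,600)))
E
```

```text
free [-0.779  1.357 -0.454]
w 0.02434520147149941 [ 0.91  -1.381  0.018]
-16 False along err 0.15359829396755612 lat -0.0029084488099552774 z -0.016418614784130536 F along/lat/z -1.1608647169314876 1.1652001124082179 -1.2591960919669802 12.1
-4 False along err -0.43773337061990136 lat -0.04167009454693917 z 0.07206238405392529 F along/lat/z -3.7214684868887673 0.42884519206654853 0.024885306489171866 12.6333
9 False along err -4.215784641576114 lat -0.21177907213952715 z 0.726140359813568 F along/lat/z -12.280005909751958 -0.10406823680417825 -1.047415733644764 13.2
```

View pics/s3.png

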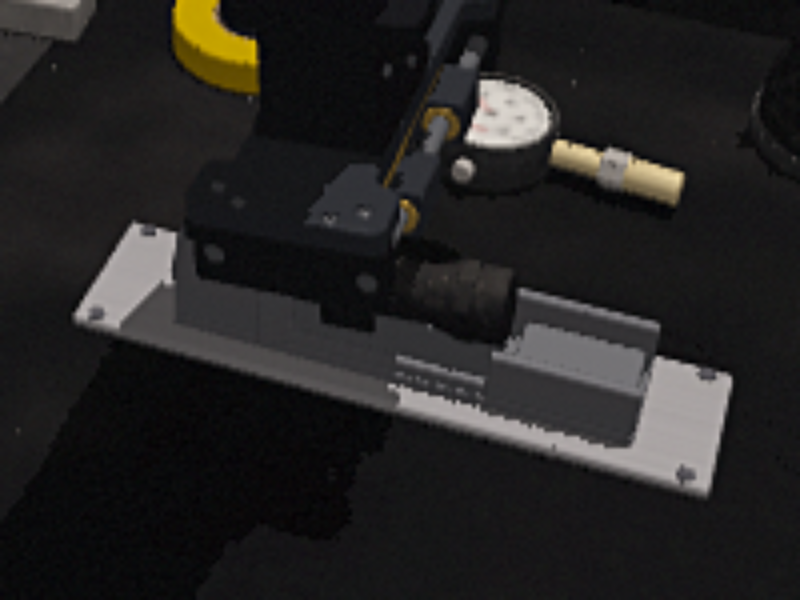

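```bash
python3 - <<'E'
from h import *
np.set_printoptions(precision=3,suppress=True)
for y,z,a in ((8,30.5,2.2),(7.5,28,0)):
    p,R=cr(y,z,a); hit=move_linear(p,R,velocity=0.015,contact_N=25)
    sleep(0.3)
    q=np.array(current_position()); e=(q-p)*1000
    A=q*1000-REACH*(-np.array(current_tcp_rot())[:,2]); F=np.array(current_force())
    print(hit,"axis y",(A[:2]-CO)@CD,"z",A[2],"lat",(A[:2]-CO)@CN,"F",F[:2]@CD,F[:2]@CN,F[2],current_time_s(),current_gripper_width())
I,D=read_camera("scene"); cv2.imwrite("pics/s4.png",cv2.resize(I[220:370,290:490],(800,600)))
E
```

```text
False axis y 4.1852874470102925 z 31.142423072511924 lat -0.11997951650707772 F -8.773679445588332 -0.6608236109889939 -0.7822585325047606 14.0 0.024266920870571664
False axis y 4.073403507617065 z 28.685686330669803 lat 0.004652458822300788 F -8.395059540713323 -1.443274765926215 0.3982916700137072 14.7 0.02417271903702728
```

View pics/s4.png

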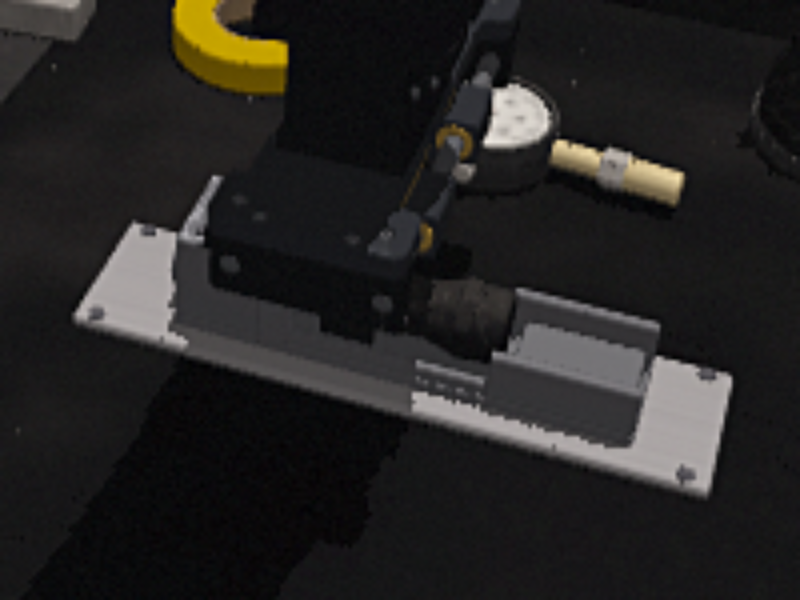

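```bash
python3 - <<'E'
from h import *
def rep(t,hit):
    q=np.array(current_position()); A=q*1000-REACH*(-np.array(current_tcp_rot())[:,2]); F=np.array(current_force())
    print(t,hit,"axis y",(A[:2]-CO)@CD,"z",A[2],"F",F[:2]@CD,F[:2]@CN,F[2],current_time_s())
p,R=cr(7.5,24.5,0); rep("down",move_linear(p,R,velocity=0.015,contact_N=8)); sleep(.2); rep("down",0)
z=current_position()[2]
p,R=cr(1,24.5,0); p[2]=z; rep("back",move_linear(p,R,velocity=0.02,contact_N=20)); sleep(.2); rep("back",0)
move_gripper(0.045); sleep(.3)
p,_=cr(1,110); rep("up",move_linear(p,velocity=0.12))
move_ptp(*pose(TORCH,150,TPHI))
for cam in ("top","scene"):
    I,D=read_camera(cam); cv2.imwrite(f"pics/{cam}5.png",I); np.save(f"{cam}5.npy",D)
    rr,cc=np.nonzero(D>0); P=deproj(cam,cc.astype(float),rr.astype(float),D[rr,cc].astype(float))*1000
    q=P[:,:2]-CO; y=q@CD; x=q@CN
    print(cam,[(y0,round(float(np.percentile(P[(abs(x)<6)&(abs(y-y0)<3),2],90)),1)) for y0 in range(-74,46,6) if ((abs(x)<6)&(abs(y-y0)<3)).any()])
I=cv2.imread("pics/scene5.png"); cv2.imwrite("pics/s5.png",cv2.resize(I[220:370,290:490],(800,600)))
print(current_time_s())
E
```

```text
down True axis y 2.1799599396726252 z 27.38954320772701 F -4.6553752422899635 0.09054353749581355 3.1774981094208727 14.975
down 0 axis y 1.6515275092501154 z 27.38473922174483 F -5.822838625890628 -0.6631582699813079 4.303957866280356 15.175
back False axis y 0.12529230190990254 z 27.443680980372086 F -4.325890302560104 0.16030743969656427 -0.09858227824064347 15.45
back 0 axis y 0.2737471868127593 z 27.456640294449265 F -5.022429436549037 0.24957860806587584 0.11590663207791829 15.65
up False axis y 1.0611484695464348 z 109.3920800973263 F 0.19375541844233884 -0.22704794538036313 -0.7079106560956228 17.4833
top [(-74, 23.8), (-68, 23.4), (-62, 44.6), (-56, 45.2), (-50, 45.7), (-44, 45.1), (-38, 45.1), (-32, 42.6), (-26, 41.5), (-20, 41.6), (-14, 41.9), (-8, 41.5), (-2, 41.3), (4, 42.4), (10, 41.8), (16, 41.3), (22, 42.3), (28, 41.9), (34, 42.1), (40, 41.4)]
scene [(-74, 24.7), (-68, 24.5), (-62, 44.7), (-56, 45.6), (-50, 46.1), (-44, 46.6), (-38, 45.1), (-32, 42.4), (-26, 41.7), (-20, 42.1), (-14, 42.3), (-8, 42.4), (-2, 41.8), (4, 42.2), (10, 42.1), (16, 41.9), (22, 42.3), (28, 42.4), (34, 42.4), (40, 42.4)]
18.5417
```

View pics/s5.png

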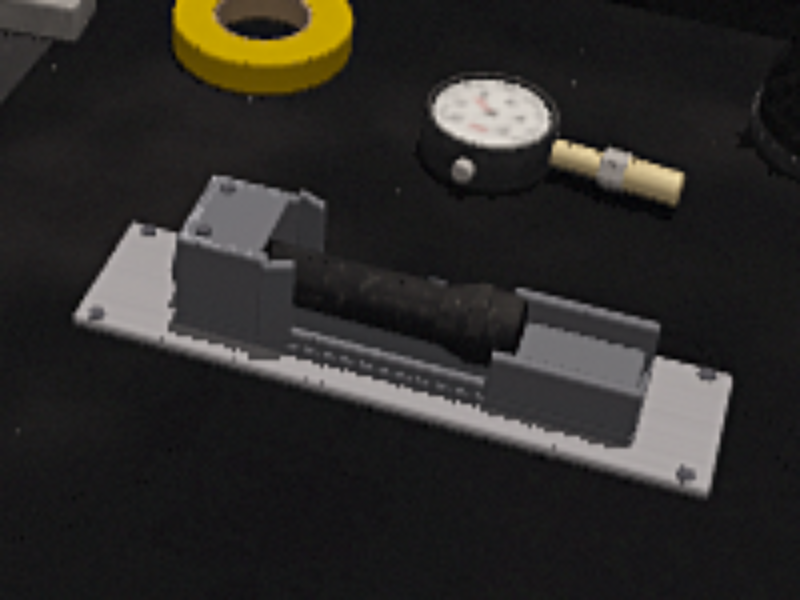

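The picture shows the torch lying level in the cradle. Its tail is under the hood (290, 260) and its lens face is behind the step (520, 325). The depth profile agrees: barrel top 42 mm along its whole length, head top 45 mm, and the step in front bare.

```bash
python3 -c "
from workcell import *
print(close_job())"
```

```text
the job is handed in; nothing more can be done
None
```

The torch is back in its cradle and the job is handed in at about 19 s: it lies level with its tail under the hood against the contact and its lens end held behind the step, and the gauge, tape roll and weight pack were not touched.

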